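# Lever-lid stock bin: open for a look, ease shut

## Robot

A 6-joint arm with a two-finger parallel gripper is mounted at the origin on the work surface. World frame = base frame: x ahead of the robot, y to its left, z up, the work surface at z = 0. Lengths are in mm, angles in degrees, forces in N, time in s.
With the tool pointing down it reaches from about 300 to 850 mm from the base axis. Payload 4.2 kg.
Tool frame: the origin (TCP) lies at the very end of the fingers, on their centre line; the grasp point (between the pads) lies env.grip_point_offset behind it (env.grip_point_offset is the distance from the TCP to the grasp point, in mm); z points along the fingers, y is the direction in which the jaws open and shut (so a half turn about z gives the same grasp; the last joint's range is limited). The gripper opens to 91 mm and grips with 3 to 60 N. Pads are 32 mm wide; open, the fingers measure 118 mm over their backs; the gripper's body (76 mm by 178 mm) begins 60 mm behind the grasp point.
Start: joints at [73.453, 18.312, 89.639, -0, 72.044, -1.146], TCP at [152.707, 554.368, 213.976] pointing down, gripper open.
Joint ranges: [-177.97, 177.97], [-48.28, 115.42], [12.27, 149.76], [-77.06, 257.06], [2.81, 150.46], [-146.56, 146.56]. Speed limits (degrees/s): [147.25, 147.25, 180, 180, 180, 180].

## Interface

Orientations are given as [roll, pitch, yaw] about the fixed x, y, z axes, in that order (R = Rz(yaw) Ry(pitch) Rx(roll)).
In Python, from workcell import env, grab_frame, camera_params gives the robot as it stands. The module is installed in compiled form; this text tells all that it offers.
- The arm moves only by the shell command python3 -m creep 'ROWS' [OPENING] [FORCE]. ROWS is a JSON object of lists of equal length, an entry for each row: "offset": the shift along the tool's x, y, z in m, a list of three; "rotation": the turn, a rotation vector about the tool's x, y, z in degrees, a list of three. A call has 1 to 5 rows; each row shifts and turns the commanded pose from where the row before left it, along the tool's axes as they then stand; what a row does not reach is not made up. A row lasts 1/8 s, in which the tool goes at most 62.5 mm and 10.7 degrees, less where a joint would pass 70% of its speed; a pose out of reach is approached as far as the arm can. A call is refused whole if a number of a shift passes 0.0625 or a number of a turn 10.7, either way. A call with a gripper value outside its range is refused whole. OPENING is the closure, from 0 (fully open) to 1 (shut), set as the call begins (- or left out, the last holds). The fingers move at their own pace and stop on an object; FORCE is the grip in N (left out, the last holds). Time passes only in rows, so rows that do not move let the fingers close. It gives the time, the measured TCP pose, the force and the opening at its end, in the units of the state.
- env.state(): the state, without advancing time (a new reading comes with each control period).
- grab_frame(name): name is "scene" or "top"; returns the picture (480x640x3 uint8, red, green, blue); there is no depth.
- camera_params(name): a dict with "mtx" (3x3 intrinsics, pixels), "k1" (the pictures are not rectified: a ray, as slopes to the right and down, at radius r is drawn at 1 + k1 r^2 times it, then the intrinsics apply), "R" (3x3) and "t" (3): a world point X has camera coordinates R X + t. Camera axes: x right, y down, z forward; pixel columns grow to the right and rows downward; lengths in mm; the calibration is good to about 2 mm. A picture is of the moment at which its call begins. camera_params takes no time and is no camera call.
- env.job_done(): hands the job in, once; it reports no verdict.
The state is a dict: "time_s": time; "qpos": joint angles; "qvel": joint speeds; "effort": joint torques, N m; "ee_pos": TCP position; "ee_rot": TCP orientation; "force": force on the tool from outside, world axes, zero at the start; "torque": the same for the moment, N m; "gripper_width": finger opening in mm.
Only numpy, scipy, OpenCV 4.12 (cv2) and the standard library are available. Lean on these libraries where they do the work, as an engineer would, in place of code of your own. Each camera call takes 0.05 s, during which the arm holds its last target.

## Task

Press down the lever of the wider of the two lidded stock bins with the fingertips until its lid is fully open, and keep it fully open for at least three seconds so the stock inside can be seen from above. Then ease the lever back up so that the lid comes down slowly and does not slam, and leave it shut with the hand clear. Work the lid only by its lever, and leave the narrower bin, the bottle, the tube and the can undisturbed.

Things in the scene. Friction and masses are not known exactly. Their poses are not given: they have to be found in the camera images.
- wide_bin: the wider stock bin: grey plastic box 160 mm deep (x) x 240 mm wide (y) x 170 mm high, fixed to the table; it may be the left or the right one of the two. Origin: centre of its underside; x points from its front (lever side, towards the robot) to its back (lid hinge), z up.
- wide_pedal (a point): pedal of the wider bin's lever: flat dark steel plate 30 mm (x) x 90 mm (y) x 12 mm thick. This point: centre of its TOP face, moving with the lever. At rest 150 mm ahead of the bin's front wall and 88 mm above the table, outer end tilted up 0.15 rad; fully down 44 mm above the table, tilted 0.15 rad the other way, under 5 mm moved sideways.
- wide_lever (a joint): lever of the wider bin, rad: 0 = up at rest, 0.3 = fully down, hard stops at both ends. Its arm (20 mm wide, 8 mm thick) comes out of the lower front of the bin; its axle lies along the bin's y, at the front wall, 60 mm above the table. The lid's weight pushes the pedal up with about 2 to 9 N, most near shut; no spring or catch, so let go it rises by itself.
- wide_lid (a joint): lid of the wider bin, rad: 0 = shut, 1.0 = fully open. Linked to the lever by rods: lid angle = 3.33 x lever angle, both ways, so 1 mm of pedal travel turns it about 0.02 rad. Let go, it falls shut in well under half a second, which is a slam; an eased lid takes two seconds or more for the full swing.
- wide_lid_middle (a point): middle of the top face of the lid plate of the wider bin: steel, 164 x 244 x 8 mm, hinged on the far (+x) top edge of the bin at 170 mm height, so it swings up and away from the robot. Must not be touched.
- narrow_bin: the narrower stock bin: grey plastic box 160 mm deep (x) x 140 mm wide (y) x 170 mm high, fixed to the table; it may be the left or the right one of the two. Origin: centre of its underside; x points from its front (lever side, towards the robot) to its back (lid hinge), z up.
- narrow_pedal (a point): pedal of the narrower bin's lever: flat dark steel plate 30 mm (x) x 60 mm (y) x 12 mm thick. This point: centre of its TOP face, moving with the lever. At rest 150 mm ahead of the bin's front wall and 88 mm above the table, to be left alone.
- narrow_lid (a joint): lid of the narrower bin, rad: 0 = shut, 1.0 = fully open, worked by its own lever; to be left shut.
- bottle: bystander: standing glass bottle, 66 mm diameter, 210 mm high, loose. Origin: centre of its underside.
- tube: bystander: standing cardboard snack tube, 72 mm diameter, 160 mm high, loose. Origin: centre of its underside.
- can: bystander: standing drinks can, 52 mm diameter, 90 mm high, loose, between the two levers. Origin: centre of its underside.

How it is judged (in metres and radians):
On the way, in this order (a step that is already met when the one before it is completed fails the run):
1. the wider bin's lid is held fully open (beyond 0.85 of 1.0 rad) by fingers pressing its pedal, for 2.5 s without a break (value of joint wide_lid above 0.85 rad and contact force between the fingers and wide_lever above 0.5 N), for 2.5 s.
2. the lid is shut again (value of joint wide_lid below 0.04 rad), for 0.3 s.
At the end, for the whole second after the job is handed in: Both lids are shut (within 0.04 rad), and the bottle, tube and can stand upright within 15 mm of where they began (value of joint each of wide_lid, narrow_lid below 0.04 rad and distance of each of bottle, tube, can from where it was at the start of the episode below 0.015 m and angle between each of bottle, tube, can's own z axis and vertical below 0.1 rad); the robot touches nothing.
It fails at once if the wider bin's lid slams or drops: it closes faster than 2.5 rad/s (velocity of joint wide_lid below -2.5 rad/s).
It fails at once if the lid itself is touched (contact force between any of the fingers, the arm and wide_lid above 0.5 N).
It fails at once if the narrower bin's lid is opened (value of joint narrow_lid above 0.1 rad).
It fails at once if the bottle, tube or can is shoved, lifted or tipped (distance of any of bottle, tube, can from where it was at the start of the episode above 0.02 m or angle between any of bottle, tube, can's own z axis and vertical above 0.2 rad).
It also fails if it takes over 45 s, if anything falls off the work surface, if the arm or the gripper's body presses on something with over 40 N, if the wrist force passes 120 N, or if a joint passes its speed limit or range.

## Working session

There is one attempt and no reset: what is moved stays moved. The work goes in short steps, Python scripts to look and compute and a shell command to move; the robot and the scene stay as the last step left them, time stands still between calls to the robot, and variables do not carry over. Pictures are saved under pics/ and viewed, and the job is handed in when it is done.

```bash
mkdir -p pics; python3 - <<'E'
from workcell import env, grab_frame, camera_params
import cv2
for n in("scene","top"):
    cv2.imwrite(f"pics/{n}0.png",cv2.cvtColor(grab_frame(n),cv2.COLOR_RGB2BGR))
    p=camera_params(n);print(n,p)
print(env.state(),env.grip_point_offset)
E
```

```text
scene {'mtx': array([[579.95634146,   0.        , 316.96874963],
       [  0.        , 579.95634146, 240.84456102],
       [  0.        ,   0.        ,   1.        ]]), 'k1': 0.059289695478666346, 'R': array([[ 0.75401135,  0.65669549, -0.01476229],
       [ 0.54293308, -0.63572516, -0.54870502],
       [-0.36971687,  0.40571487, -0.83588568]]), 't': array([-457.19381992, -264.36060305, 1716.32156054])}
top {'mtx': array([[451.21843281,   0.        , 317.55633038],
       [  0.        , 451.21843281, 239.64025966],
       [  0.        ,   0.        ,   1.        ]]), 'k1': -0.068034513731761, 'R': array([[ 0.00894335, -0.99964742, -0.0250012 ],
       [-0.98053644, -0.00386293, -0.19629916],
       [ 0.19613337,  0.02627016, -0.98022527]]), 't': array([  17.4526851 ,  603.56936094, 1109.1252681 ])}
{'time_s': 0.1, 'qpos': array([ 7.34536474e+01,  1.83485518e+01,  8.96998198e+01, -6.15092730e-04,
        7.20437231e+01, -1.14684612e+00]), 'qvel': array([-0.02901531, -0.07946747, -0.1539165 ,  0.05522403, -0.13748873,
        0.05048305]), 'effort': array([-1.43227762e-04, -4.13328624e+01, -2.32507771e+01,  7.28112669e-02,
        4.21813061e-02, -3.28412796e-05]), 'ee_pos': array([152.57237585, 553.91815385, 213.19586581]), 'ee_rot': array([-1.79907912e+02, -1.25855545e-03,  1.64600683e+02]), 'force': array([-0.25143326, -0.19695169,  0.41658   ]), 'torque': array([-0.01269698,  0.02000766, -0.0400268 ]), 'gripper_width': 91.04556596331034} 18.8
```

View pics/scene0.png

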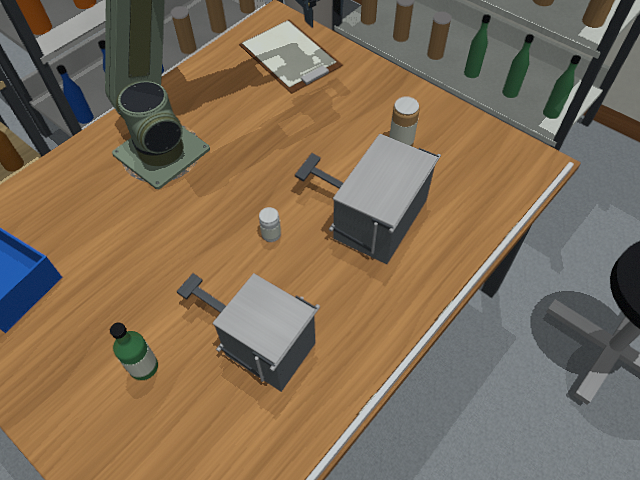

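View pics/top0.png

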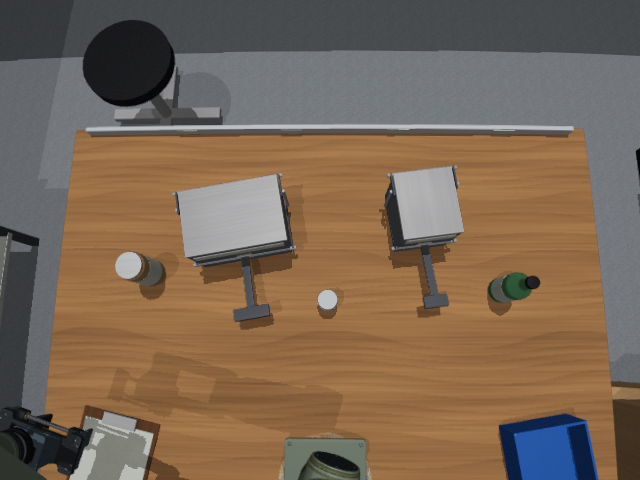

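The wide bin is the left one in the top view: lid around (235,218), pedal at (251,313). The narrow bin is on the right, lid at (427,205). The can is at (327,300), the tube at (140,268) and the bottle at (515,287). Next I'll measure the pedal and lid.

```bash
cat > h.py <<'E'
import numpy as np, cv2
from workcell import env, grab_frame, camera_params
def ray(n,uv):
    p=camera_params(n);f=p["mtx"][0,0];q=(np.array(uv,float)-p["mtx"][:2,2])/f
    s=q.copy()
    for _ in range(20): s=q/(1+p["k1"]*(s@s))
    R,t=p["R"],p["t"]; return -R.T@t, R.T@np.array([s[0],s[1],1])
def plane(n,uv,z):
    c,d=ray(n,uv);return c+d*(z-c[2])/d[2]
def tri(uv1,uv2):
    c1,d1=ray("top",uv1);c2,d2=ray("scene",uv2)
    A=np.c_[d1,-d2];k=np.linalg.lstsq(A,c2-c1,rcond=None)[0]
    a=c1+k[0]*d1;b=c2+k[1]*d2
    return (a+b)/2,np.linalg.norm(a-b)
def proj(n,X):
    p=camera_params(n);c=p["R"]@X+p["t"];s=c[:2]/c[2];s=s*(1+p["k1"]*(s@s));return s*p["mtx"][0,0]+p["mtx"][:2,2]
E
python3 - <<'E'
from h import *
im=cv2.imread("pics/top0.png")
cv2.imwrite("pics/t_z.png",cv2.resize(im[160:340,110:350],None,fx=3.3,fy=3.3,interpolation=cv2.INTER_CUBIC))
im2=cv2.imread("pics/scene0.png")
cv2.imwrite("pics/s_z.png",cv2.resize(im2[80:270,240:460],None,fx=3.15,fy=3.15,interpolation=cv2.INTER_CUBIC))
hsv=cv2.cvtColor(im,cv2.COLOR_BGR2HSV)
m=((hsv[...,1]<60)&(hsv[...,2]>140)).astype(np.uint8)
n,l,s,c=cv2.connectedComponentsWithStats(m)
for i in range(1,n):
    if s[i,4]>100 and 150<c[i][1]<330:print("light",s[i],c[i])
i=max((i for i in range(1,n) if 150<c[i][1]<330 and 170<c[i][0]<300),key=lambda i:s[i,4])
cn=cv2.findContours((l==i).astype(np.uint8),0,2)[0][0]
q=cv2.boxPoints(cv2.minAreaRect(cn));print(q)
for u in q:print(plane("top",u,178).round(1))
d=((hsv[...,1]<80)&(hsv[...,2]<110)).astype(np.uint8)
d[:300]=0;d[330:]=0;d[:,:225]=0;d[:,280:]=0
cn=max(cv2.findContours(d,0,2)[0],key=cv2.contourArea);r=cv2.minAreaRect(cn);print(r,cv2.boxPoints(r));print(plane("top",r[0],85))
print("can",plane("top",(327.5,299.5),90))
E
```

```text
light [ 392  166   72   73 3995] [427.73416771 202.15744681]
light [ 178  174  109   84 6754] [230.96861119 215.29005034]
light [115 252  27  27 559] [127.75313059 264.82289803]
light [317 290  20  19 299] [327.02006689 299.07023411]
[[173.2974  191.56192]
 [275.5493  173.4548 ]
 [287.14078 238.91257]
 [184.88889 257.01968]]
[696.9 367.7 178. ]
[741.8 120.7 178. ]
[581.3  89.1 178. ]
[537.2 328.1 178. ]
((250.5675506591797, 308.9053955078125), (19.070281982421875, 36.003379821777344), 80.53767395019531) [[231.24323 302.45947]
 [266.75674 296.54053]
 [269.89188 315.35132]
 [234.37836 321.27026]]
[422.91771806 185.02240725  85.        ]
can [447.39061885  -5.25703604  90.        ]
```

View pics/t_z.png

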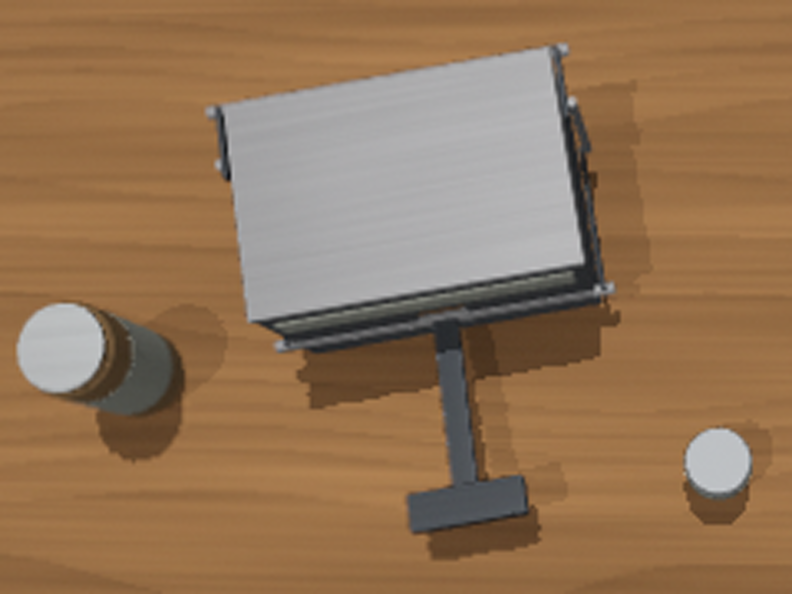

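View pics/s_z.png

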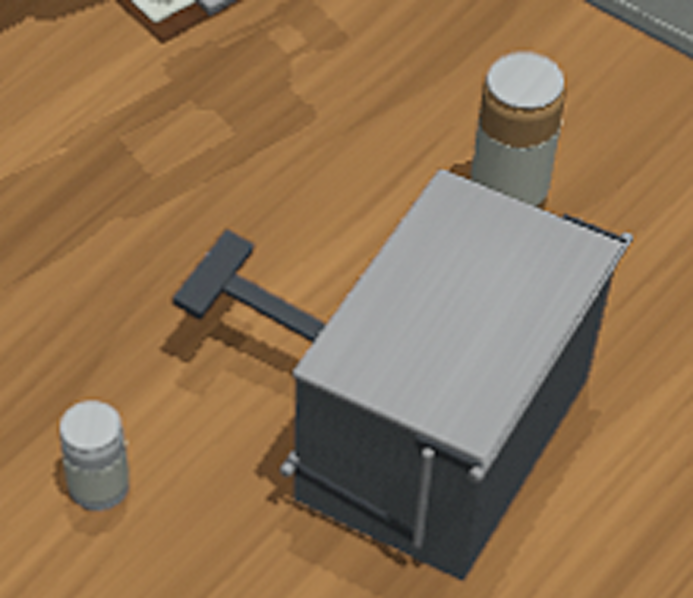

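```bash
python3 - <<'E'
from h import *
T=lambda x,y:(110+x/3.3-.35,160+y/3.3-.35)
S=lambda x,y:(240+x/3.15-.35,80+y/3.15-.35)
L=[plane("top",T(*p),178) for p in [(222,108),(553,48),(584,264),(247,322)]]
for p in L:print(p.round(1))
print([np.linalg.norm(L[i]-L[(i+1)%4]).round(1) for i in range(4)])
LS=[plane("scene",S(*p),178) for p in [(443,171),(297,372)]]; print("scene lid front corners",LS[0].round(1),LS[1].round(1))
P=[plane("top",T(*p),88) for p in [(408,496),(523,478),(526,510),(411,530)]]
for p in P:print(p.round(1))
print(np.mean(P,0),[np.linalg.norm(P[i]-P[(i+1)%4]).round(1) for i in range(4)])
PS=[plane("scene",S(*p),88) for p in [(228,231),(253,241),(200,308),(174,297)]]
for p in PS:print(p.round(1))
print(np.mean(PS,0))
f=(L[2]+L[3])/2;b=(L[0]+L[1])/2;ax=(b-f)/np.linalg.norm(b-f);print("axis",ax,np.degrees(np.arctan2(ax[1],ax[0])), "pred pedal",(f+2*ax-150*ax), f, "pred from back",b-162*ax-150*ax)
w=L[1]-L[0];print("yaw from edges",np.degrees(np.arctan2(w[0],-w[1])),np.degrees(np.arctan2((L[2]-L[3])[0],-(L[2]-L[3])[1])))
for n,u in [("top",(327,299)),("scene",S(92,418))]:print("can",plane(n,u,90).round(1))
for n,u in [("top",(127.7,264.8)),("scene",S(526,80))]:print("tube",plane(n,u,160).round(1))
E
```

```text
[694.8 358.6 178. ]
[739.9 116.6 178. ]
[579.5  90.3 178. ]
[536.7 329.  178. ]
[np.float64(246.1), np.float64(162.6), np.float64(242.6), np.float64(160.8)]
scene lid front corners [541.7 326.9 178. ] [584.   91.5 178. ]
[419.7 227.5  88. ]
[434.  141.2  88. ]
[410.4 138.3  88. ]
[394.6 224.1  88. ]
[414.67684974 182.78168668  88.        ] [np.float64(87.4), np.float64(23.9), np.float64(87.3), np.float64(25.4)]
[395.4 223.6  88. ]
[419.4 229.   88. ]
[434.2 143.8  88. ]
[409.4 138.5  88. ]
[414.60232742 183.7257463   88.        ]
axis [0.98492722 0.17296927 0.        ] 9.960503634630253 pred pedal [412.34248256 184.04767637 178.        ] [558.1117114  209.64712796 178.        ] pred from back [410.06438758 183.64760577 178.        ]
yaw from edges 10.574809987456108 10.175299289273793
can [448.6  -4.   90. ]
can [445.1   0.7  90. ]
tube [520.2 472.8 160. ]
tube [521.7 471.2 160. ]
```

Pedal top centre comes to about (413.5, 183.5, 88) with yaw about 10°. Both views agree within 1 mm, and the lid-derived prediction is within 3 mm. The can and tube are well clear. I'll close the fingers and turn the tool to yaw 190° (tool z -25.4°).

```bash
python3 -m creep '{"offset":[[0,0,0],[0,0,0],[0,0,0]],"rotation":[[0,0,-8.5],[0,0,-8.5],[0,0,-8.4]]}' 1 20
```

```text
time_s: 0.48
ee_pos: [152.6, 554.1, 213.5]
ee_rot: [-179.9, -0.0, -169.7]
force: [-1.0, 0.7, 0.4]
gripper_width: 64.5
```

```bash
python3 -m creep '{"offset":[[-0.021,-0.045,0],[-0.021,-0.045,0],[-0.021,-0.045,0],[-0.021,-0.045,0],[-0.021,-0.045,0]],"rotation":[[0,0,0],[0,0,0],[0,0,0],[0,0,0],[0,0,0]]}'
```

```text
time_s: 1.1
ee_pos: [295.7, 349.5, 213.7]
ee_rot: [-180.0, -0.0, -170.0]
force: [-0.1, 0.4, -0.5]
gripper_width: 14.1
```

```bash
python3 -m creep '{"offset":[[-0.022,-0.046,0.01],[-0.022,-0.046,0.02],[-0.022,-0.046,0.02],[-0.022,-0.047,0.02],[0,0,0.01]],"rotation":[[0,0,0],[0,0,0],[0,0,0],[0,0,0],[0,0,0]]}'; python3 -m creep '{"offset":[[0,0,0],[0,0,0]],"rotation":[[0,0,0],[0,0,0]]}'
python3 - <<'E'
from h import *
for n in("scene","top"):
    im=cv2.cvtColor(grab_frame(n),cv2.COLOR_RGB2BGR)
    c=im[80:270,240:460] if n=="scene" else im[160:340,110:350]
    cv2.imwrite(f"pics/{n}1.png",cv2.resize(c,None,fx=3.1,fy=3.1))
E
```

```text
time_s: 1.72
ee_pos: [414.7, 181.5, 132.7]
ee_rot: [-180.0, -0.1, -170.3]
force: [-1.2, 0.7, -0.4]
gripper_width: 0.5
time_s: 1.98
ee_pos: [413.7, 185.2, 134.4]
ee_rot: [180.0, 0.0, -169.9]
force: [0.1, 0.4, 0.7]
gripper_width: 0.3
```

View pics/scene1.png

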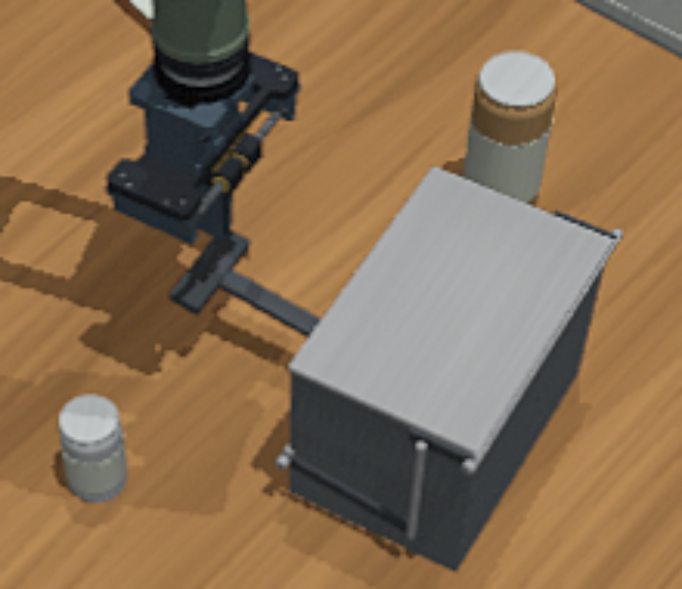

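View pics/top1.png

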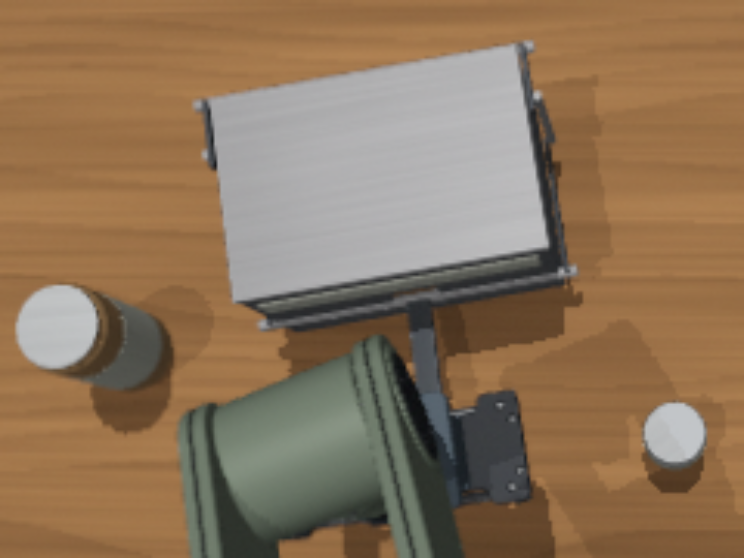

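The closed fingers sit right above the pedal, whose centre is about (210,272) in the scene crop. Everything else is unmoved. Descending.

```bash
python3 -m creep '{"offset":[[0,0,0.012],[0,0,0.012],[0,0,0.009],[0,0,0.006],[0,0,0.003]],"rotation":[[0,0,0],[0,0,0],[0,0,0],[0,0,0],[0,0,0]]}'; python3 -m creep '{"offset":[[0,0,0.003],[0,0,0.003],[0,0,0.003],[0,0,0.003],[0,0,0.003]],"rotation":[[0,0,0],[0,0,0],[0,0,0],[0,0,0],[0,0,0]]}'
```

```text
time_s: 2.7
ee_pos: [413.9, 184.0, 91.4]
ee_rot: [-180.0, -0.0, -170.0]
force: [-0.2, 0.2, 0.5]
gripper_width: -0.1
time_s: 3.32
ee_pos: [412.2, 183.7, 77.3]
ee_rot: [180.0, -0.2, -170.0]
force: [-4.9, -0.6, 7.0]
gripper_width: 0.2
```

```bash
python3 -m creep '{"offset":[[0,0,0.003],[0,0,0.003],[0,0,0.003],[0,0,0.003],[0,0,0.003]],"rotation":[[0,0,0],[0,0,0],[0,0,0],[0,0,0],[0,0,0]]}'; python3 -m creep '{"offset":[[0,0,0.003],[0,0,0.003],[0,0,0.003],[0,0,0.002],[0,0,0.002]],"rotation":[[0,0,0],[0,0,0],[0,0,0],[0,0,0],[0,0,0]]}'
```

```text
time_s: 3.95
ee_pos: [412.1, 183.6, 62.2]
ee_rot: [-180.0, -0.2, -170.0]
force: [-5.9, -0.5, 6.8]
gripper_width: 0.4
time_s: 4.58
ee_pos: [413.5, 183.9, 49.1]
ee_rot: [-180.0, -0.0, -170.0]
force: [-3.7, -1.0, 5.7]
gripper_width: 0.5
```

```bash
python3 -m creep '{"offset":[[0,0,0.001],[0,0,0.001],[0,0,0.001],[0,0,0],[0,0,0]],"rotation":[[0,0,0],[0,0,0],[0,0,0],[0,0,0],[0,0,0]]}'
python3 - <<'E'
from h import *
for n in("scene","top"):
    im=cv2.cvtColor(grab_frame(n),cv2.COLOR_RGB2BGR)
    c=im[30:270,240:460] if n=="scene" else im[100:340,110:350]
    cv2.imwrite(f"pics/{n}2.png",cv2.resize(c,None,fx=2.4,fy=2.4))
E
```

```text
time_s: 5.2
ee_pos: [414.3, 184.2, 46.0]
ee_rot: [180.0, 0.0, -170.0]
force: [-1.6, -1.2, 4.0]
gripper_width: 0.6
```

View pics/scene2.png

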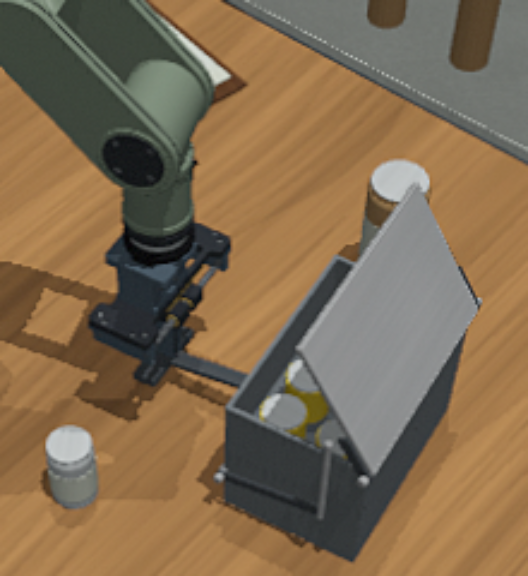

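View pics/top2.png

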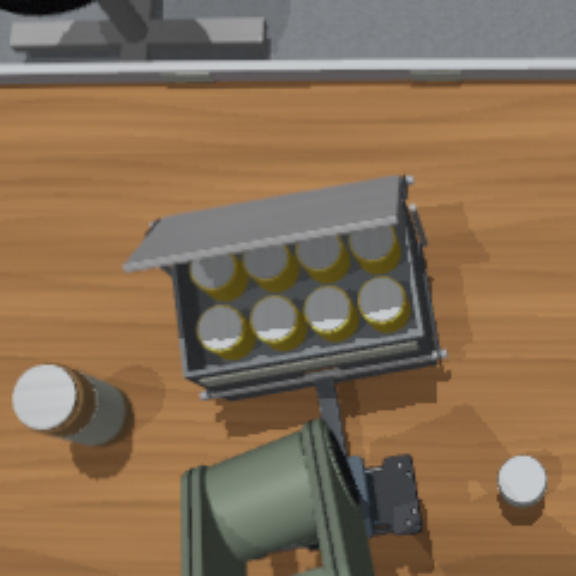

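The lid is open and the stock is visible from above. The lid's front edge runs (128,268)-(397,218) in the top crop and (417,187)-(302,350) in the scene crop. I'll work out the lid angle from it.

```bash
python3 - <<'E'
from h import *
T=lambda x,y:(110+x/2.4-.3,100+y/2.4-.3)
S=lambda x,y:(240+x/2.4-.3,30+y/2.4-.3)
for a,b in [((128,268),(417,187)),((397,220),(302,350))]:
    p,e=tri(T(*a),S(*b));print(p.round(1),e.round(1),"angle",np.arcsin((p[2]-172)/163).round(3))
E
python3 -m creep '{"offset":[[0,0,0.0005],[0,0,0.0005],[0,0,0],[0,0,0],[0,0,0]],"rotation":[[0,0,0],[0,0,0],[0,0,0],[0,0,0],[0,0,0]]}'
```

```text
[615.1 341.9 302.6] 2.3 angle 0.929
[658.2 105.8 304.4] 3.1 angle 0.948
time_s: 5.92
ee_pos: [414.3, 184.2, 45.5]
ee_rot: [180.0, 0.1, -170.0]
force: [-2.8, -2.6, 8.1]
gripper_width: 0.6
```

The lid is at about 0.94-1.0 rad and the force is rising, so the lever is at its stop. Now I'll hold it there for 3.75 s.

```bash
python3 -m creep '{"offset":[[0,0,0.0005],[0,0,0],[0,0,0],[0,0,0],[0,0,0]],"rotation":[[0,0,0],[0,0,0],[0,0,0],[0,0,0],[0,0,0]]}'
python3 -m creep '{"offset":[[0,0,0],[0,0,0],[0,0,0],[0,0,0],[0,0,0]],"rotation":[[0,0,0],[0,0,0],[0,0,0],[0,0,0],[0,0,0]]}'
python3 -m creep '{"offset":[[0,0,0],[0,0,0],[0,0,0],[0,0,0],[0,0,0]],"rotation":[[0,0,0],[0,0,0],[0,0,0],[0,0,0],[0,0,0]]}'
python3 -m creep '{"offset":[[0,0,0],[0,0,0],[0,0,0],[0,0,0],[0,0,0]],"rotation":[[0,0,0],[0,0,0],[0,0,0],[0,0,0],[0,0,0]]}'
python3 -m creep '{"offset":[[0,0,0],[0,0,0],[0,0,0],[0,0,0],[0,0,0]],"rotation":[[0,0,0],[0,0,0],[0,0,0],[0,0,0],[0,0,0]]}'
python3 -m creep '{"offset":[[0,0,0],[0,0,0],[0,0,0],[0,0,0],[0,0,0]],"rotation":[[0,0,0],[0,0,0],[0,0,0],[0,0,0],[0,0,0]]}'
```

```text
time_s: 6.55
ee_pos: [414.3, 184.2, 45.4]
ee_rot: [180.0, 0.1, -170.0]
force: [-3.7, -1.6, 12.3]
gripper_width: 0.6
time_s: 7.18
ee_pos: [414.3, 184.2, 45.4]
ee_rot: [180.0, 0.1, -170.0]
force: [-2.9, -1.3, 12.2]
gripper_width: 0.3
time_s: 7.8
ee_pos: [414.3, 184.2, 45.4]
ee_rot: [180.0, 0.1, -170.0]
force: [-3.8, -1.3, 12.4]
gripper_width: 0.2
time_s: 8.43
ee_pos: [414.3, 184.2, 45.4]
ee_rot: [180.0, 0.1, -170.0]
force: [-2.7, -1.7, 11.4]
gripper_width: 0.4
time_s: 9.05
ee_pos: [414.3, 184.2, 45.4]
ee_rot: [180.0, 0.1, -170.0]
force: [-3.5, -1.8, 10.7]
gripper_width: 0.4
time_s: 9.68
ee_pos: [414.3, 184.2, 45.4]
ee_rot: [180.0, 0.1, -170.0]
force: [-3.6, -0.7, 12.4]
gripper_width: 0.3
```

It has been at the stop for over 3 s. Now easing up at 2 mm per row (16 mm/s, about 0.35 rad/s).

```bash
python3 -m creep '{"offset":[[0,0,-0.001],[0,0,-0.002],[0,0,-0.002],[0,0,-0.002],[0,0,-0.002]],"rotation":[[0,0,0],[0,0,0],[0,0,0],[0,0,0],[0,0,0]]}'
python3 -m creep '{"offset":[[0,0,-0.002],[0,0,-0.002],[0,0,-0.002],[0,0,-0.002],[0,0,-0.002]],"rotation":[[0,0,0],[0,0,0],[0,0,0],[0,0,0],[0,0,0]]}'
python3 -m creep '{"offset":[[0,0,-0.002],[0,0,-0.002],[0,0,-0.002],[0,0,-0.002],[0,0,-0.002]],"rotation":[[0,0,0],[0,0,0],[0,0,0],[0,0,0],[0,0,0]]}'
```

```text
time_s: 10.3
ee_pos: [413.7, 184.1, 53.5]
ee_rot: [180.0, -0.0, -170.0]
force: [-2.3, -1.1, 4.4]
gripper_width: 0.8
time_s: 10.92
ee_pos: [413.6, 184.0, 63.6]
ee_rot: [180.0, -0.0, -170.0]
force: [-5.0, -1.1, 5.8]
gripper_width: 0.4
time_s: 11.55
ee_pos: [414.1, 184.2, 73.8]
ee_rot: [180.0, 0.0, -170.0]
force: [-2.5, -1.3, 5.4]
gripper_width: 0.6
```

```bash
python3 -m creep '{"offset":[[0,0,-0.002],[0,0,-0.002],[0,0,-0.002],[0,0,-0.002],[0,0,-0.001]],"rotation":[[0,0,0],[0,0,0],[0,0,0],[0,0,0],[0,0,0]]}'
python3 -m creep '{"offset":[[0,0,-0.001],[0,0,-0.001],[0,0,-0.001],[0,0,-0.001],[0,0,-0.001]],"rotation":[[0,0,0],[0,0,0],[0,0,0],[0,0,0],[0,0,0]]}'
python3 -m creep '{"offset":[[0,0,-0.001],[0,0,-0.001],[0,0,-0.001],[0,0,-0.001],[0,0,-0.001]],"rotation":[[0,0,0],[0,0,0],[0,0,0],[0,0,0],[0,0,0]]}'
```

```text
time_s: 12.18
ee_pos: [415.2, 184.4, 83.2]
ee_rot: [180.0, 0.2, -170.0]
force: [-0.5, -1.3, 6.0]
gripper_width: 0.3
time_s: 12.8
ee_pos: [415.9, 184.5, 88.4]
ee_rot: [180.0, 0.3, -170.0]
force: [-0.3, -0.6, 6.2]
gripper_width: 0.6
time_s: 13.42
ee_pos: [414.0, 184.2, 92.3]
ee_rot: [180.0, -0.0, -170.0]
force: [-0.1, -0.6, -0.2]
gripper_width: 0.6
```

The force is zero, so the lever is up and contact is gone. Pause briefly, then retract straight up.

```bash
python3 -m creep '{"offset":[[0,0,-0.002],[0,0,-0.005],[0,0,-0.01],[0,0,-0.02],[0,0,-0.03]],"rotation":[[0,0,0],[0,0,0],[0,0,0],[0,0,0],[0,0,0]]}'
python3 -m creep '{"offset":[[0.04,0,-0.03],[0.04,0,-0.02],[0,0,0],[0,0,0],[0,0,0]],"rotation":[[0,0,0],[0,0,0],[0,0,0],[0,0,0],[0,0,0]]}'
python3 - <<'E'
from h import *
for n in("scene","top"):
    im=cv2.cvtColor(grab_frame(n),cv2.COLOR_RGB2BGR)
    cv2.imwrite(f"pics/{n}3.png",im)
print({k:env.state()[k] for k in("force","ee_pos","qvel")})
a=[cv2.imread(f"pics/top{i}.png") for i in(0,3)]
for im in a:
    hsv=cv2.cvtColor(im,cv2.COLOR_BGR2HSV)
    m=((hsv[...,1]<60)&(hsv[...,2]>140)).astype(np.uint8)
    n,l,s,c=cv2.connectedComponentsWithStats(m)
    print([(s[i,4],c[i].round(1)) for i in range(1,n) if s[i,4]>100 and 150<c[i][1]<330])
    print("bottle/narrow crop diff",np.abs(a[0][150:320,370:560].astype(int)-a[1][150:320,370:560]).max())
E
```

```text
time_s: 14.05
ee_pos: [413.5, 183.9, 160.2]
ee_rot: [-180.0, -0.1, -170.0]
force: [0.4, -0.5, 0.2]
gripper_width: 0.4
time_s: 14.68
ee_pos: [335.8, 170.3, 209.0]
ee_rot: [-180.0, -0.0, -170.0]
force: [-0.2, -0.4, -0.9]
gripper_width: 0.3
{'force': array([ 0.61881923, -0.5957404 , -0.58623247]), 'ee_pos': array([335.62683864, 170.23797249, 208.86031819]), 'qvel': array([ 0.04848268, -0.16235582,  0.12775176,  0.04331138,  0.14184056,
        0.00875447])}
[(np.int32(3995), array([427.7, 202.2])), (np.int32(6754), array([231. , 215.3])), (np.int32(559), array([127.8, 264.8])), (np.int32(299), array([327. , 299.1]))]
bottle/narrow crop diff 7
[(np.int32(4000), array([427.7, 202.1])), (np.int32(6763), array([231. , 215.3])), (np.int32(559), array([127.8, 264.8])), (np.int32(299), array([327.2, 299. ]))]
bottle/narrow crop diff 7
```

View pics/scene3.png

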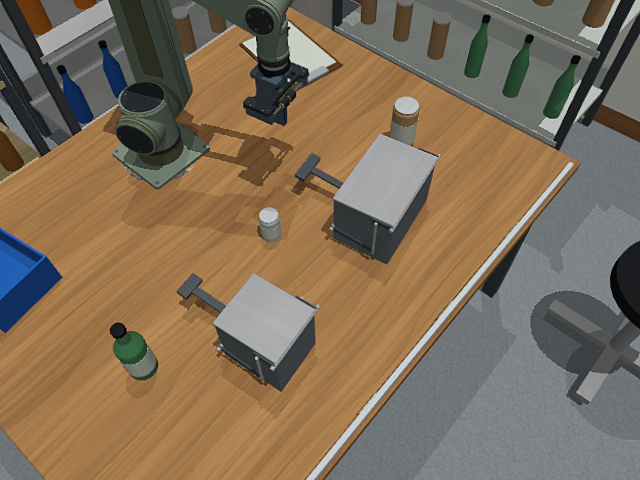

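View pics/top3.png

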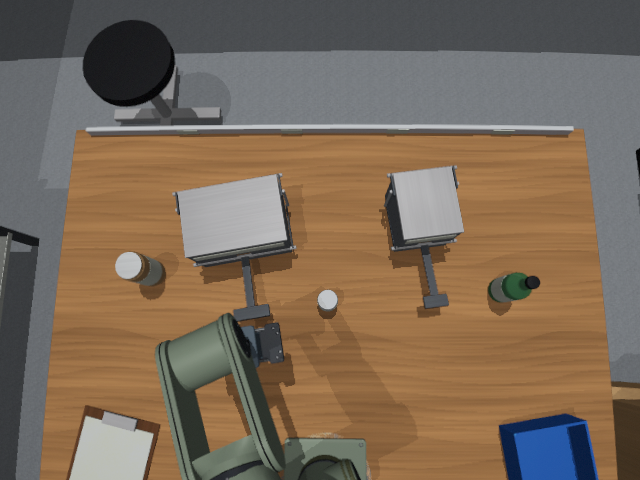

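Both lids are shut: the wide one at (231,215) and the narrow one at (428,202). The pedal is back up at (308,168) in the scene view, the bystanders are unmoved and the hand is clear. Handing in.

```bash
python3 -c "
from workcell import env
print(env.job_done())"
```

```text
the job is handed in; nothing more can be done
None
```

I opened the wider (left) bin's lid by its lever, held it open, eased it shut, backed the hand off and handed the job in at about 15 s of the 45 s.

- **Opening and hold:** I pressed the pedal with the closed fingertips until the lever stopped. I held it there for about 4 s with 8–12 N on the tool, and the stock was visible from above.
- **Lid angle:** Triangulating the lid's front edge just before the last 0.6 mm of travel gave about 0.93–0.95 rad. That is a little under the nominal 1.0, but clear of the 0.85 threshold. The force then rose with almost no further travel, which fits the lever being at its hard stop.
- **Closing:** I let the lever up at 16 mm/s, slowing to 8 mm/s, so the lid took about 3.5 s to close. The force on the fingers stayed up until the lever was back at its rest height. I did not measure the lid's speed directly; at that pace it is roughly 0.35 rad/s at most.
- **Last checks:** In the final pictures both lids are shut. In the top view both lids, the tube and the can are within 0.2 pixel of where they started, and the area with the bottle and narrow bin is unchanged. The hand was clear of everything and the tool force was only sensor noise.

No check failed. Handing in reports no verdict.

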